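# Load the dark viewing cabinet and hold its hatch open

## Robot

A 6-joint arm with a two-finger parallel gripper is mounted at the origin on a cart in front of the work surface, level with it; the furniture and walls round the work are solid. World frame = base frame: x ahead of the robot, y to its left, z up, the work surface at z = 0. Lengths are in m, angles in rad, forces in N, time in s.
With the tool pointing down it reaches from about 0.35 to 0.85 m from the base axis. Payload 8.1 kg.
Tool frame: the origin (TCP) lies on the centre line of the jaws, within the pads' length; the fingertips stand 17 mm ahead of it and the grasp point (between the pads) lies 2 mm behind it; z points along the fingers, y is the line along which they close (so a half turn about z gives the same grasp; the last joint's range is limited). The gripper opens to 93 mm and grips with 3 to 60 N. Pads are 15 mm wide; open, the fingers measure 128 mm over their backs; the gripper's body (75 mm by 188 mm) begins 65 mm behind the grasp point.
Start: joints at [-1.434, 0.13, 1.488, -0, 1.523, -0.085], TCP at [0.132, -0.585, 0.236] pointing down, gripper open.
Joint ranges: [-2.96, 2.96], [-0.89, 2.26], [0.02, 2.5], [-1.34, 4.48], [0, 2.73], [-2.66, 2.66]. Speed limits (rad/s): [2.39, 2.39, 2.79, 3.14, 3.14, 3.14].

## Interface

Orientations are given as a rotation vector (axis times angle).
In Python, from plant import robot, optics, close_job, models gives the robot as it stands.
- The arm moves only by the shell command python3 -m inch 'ROWS' [OPENING] [FORCE]. ROWS is a JSON object of lists of equal length, an entry for each row: "travel": the shift along the tool's x, y, z in m, a list of three; "spin": the turn about the tool's z in rad. In form: {"travel": [[x, y, z], ...], "spin": [spin, ...]}. A call has 1 to 10 rows; each row is the pose to reach, as a shift and turn from the pose commanded when the call began, along the tool's axes at that moment; what a row does not reach only later rows make up. A row lasts 1/12 s, in which the tool goes at most 41.7 mm and 7.16 degrees, less where a joint would pass 70% of its speed; a pose out of reach is approached as far as the arm can. A call with a gripper value outside its range is refused whole. OPENING is the closure, from 0 (fully open) to 1 (shut), set as the call begins (- or left out, the last holds). The fingers move at their own pace and stop on an object; FORCE is the grip in N (left out, the last holds). Time passes only in rows, so rows that repeat a pose let the fingers close. It gives the time, the measured TCP pose, the force, the opening and the grip force at its end, in the units of the state.
- robot.read_state(): the state, without advancing time (a new reading comes with each control period).
- optics.read_camera(name): name is "side" or "top"; returns (picture, depth): 420x560x3 uint8, red, green, blue; 420x560 float32, m along the optical axis (not along the pixel's ray), 0 where there is no reading.
- optics.camera_info(name): a dict with "camera_matrix" (3x3 intrinsics, pixels), "view" (4x4, takes a point from world to camera coordinates). Camera axes: x right, y down, z forward; pixel columns grow to the right and rows downward; lengths in m; the calibration is good to about 2 mm. A picture is of the moment at which its call begins. camera_info takes no time and is no camera call.
- close_job(): hands the job in; it is judged then, once.
Trained networks look in the newest picture that a camera, given by its name, has taken for a name from the list of things; names that differ only in an ending like _2 or _b are one class to them, and where a whole thing is asked for, a point or a joint stands for the part that bears it (a point fixed in the world has none). Each returns a list of dicts, best first, with "p" (0 to 1); they miss things now and then, are a little off and sometimes report something else, mostly with a low value. They report only what shows in the picture. A call takes as long as a camera call.
- models.look_for(camera, name): "centre" ([x, y, z] in m, in world coordinates, good to about 4 mm: the middle of the surface that is visible of it).
- models.masks_of(camera, name): "region" (420x560 bool, what is visible of it).
The state is a dict: "t": time; "q": joint angles; "dq": joint speeds; "joint_torque": joint torques, N m; "tool_pos": TCP position; "orientation": TCP orientation; "force": force on the tool from outside, world axes, zero at the start; "wrist_torque": the same for the moment, N m; "opening": finger opening in m; "gripper_force": force on a finger pad.
Only numpy, scipy, OpenCV 4.12 (cv2) and the standard library are available. Lean on these libraries where they do the work, as an engineer would, in place of code of your own. Each camera call takes 0.05 s, during which the arm holds its last target. There are 200 camera calls.

## Task

Push the drawer of the small light-tight viewing cabinet fully home, so that its front plate closes against the cabinet and the tube rack in it still sits flat in its tray. Only then lift the cabinet's self-closing top hatch, which has a ball knob, and keep holding it open at 50 degrees from shut, so that a colleague can look in at the tubes while the hatch shades them from the ceiling lamps; finish while you are still holding it there, steady. Leave the other things on the bench where they stand.

Things in the scene. Friction and masses are not known exactly. Their poses are not given: they have to be found in the camera images.
- viewer: Light-tight viewing cabinet: off-white box fixed to the bench, 140 (x) x 190 (y) x 104 mm high, hatch shut. Origin: centre of its underside, on the bench; z up. Its -x side, roughly facing the robot, is the front panel with a rocker switch and cooling slots; its +y end (robot's left) has the drawer slot, 104 mm wide, under a lintel 67 mm above the bench.
- viewer_drawer (a joint): Travel in m of the drawer along the cabinet's y axis. 0 = fully home (front plate, 124 mm wide, 64 high, 7 thick, against the cabinet's end); grows as it comes out towards the cabinet's +y; 0.12 = stop. About 2 N of friction; it stays where it is left. The home stop is rigid.
- drawer_knob (a point): Centre of the drawer's black ball knob, 24 mm across, 46 mm above the bench, on an 8 mm stem along the cabinet's y; 50 mm out from the front plate's outer face. At (0, 0.152, 0.046) m in the cabinet's frame when the drawer is home. Free all round: can be pinched from straight above, fingers either side along the cabinet's x.
- drawer_seat (a point): Centre of the drawer's tray floor, 16 mm above the bench; moves with the drawer, and lies over the cabinet's origin when the drawer is home. The tray is 92 (x) x 162 (y) mm inside with a rim 10 mm high.
- sample_rack: Low perforated tube rack with a few small tubes, 85 (x) x 135 (y) x 42 mm, about 0.11 kg, loose in the drawer's tray with 3.5 mm play in x and 13 mm in y either way. Origin: centre of its underside. Its top passes some 9 mm below the slot's lintel. (A like rack at the back of the bench is not used.)
- viewer_hatch (a joint): Opening angle in rad of the grey hatch that covers the cabinet's top. 0 = shut, level; grows as its front edge (-x) rises; 0.873 = 50 degrees; 1.6 = stop. Hinge line along the cabinet's y at the back. Its weight (about 0.3 kg) and a light spring close it from every angle; holding it at 50 degrees takes about 3 N at the knob along its arc.
- hatch_knob (a point): Centre of the hatch's black ball knob, 24 mm across, on a stem at the middle of the front edge, 34 mm above the plate; at (-0.052, 0, 0.136) m in the cabinet's frame when shut. In the hatch's frame 118 mm forward of the hinge and 38 mm up (arc radius 124 mm). Pinched from above along the cabinet's y it pivots between the pads as the hatch turns, so the tool can stay upright.
- hatch_hinge (a point): Middle of the hatch's hinge line, fixed on the cabinet at (0.066, 0, 0.098) m in the cabinet's frame; the hinge axis is the cabinet's y.
- amber_bottle: Bystander: brown bottle, 52 mm across, 114 mm high, standing beside the cabinet's -y end. Origin: centre of its underside, as for all bystanders.
- tube_a: Bystander: standing 34 mm capped tube, 113 mm high, beside the cabinet's -y end.
- tube_b: Bystander: a second such tube, next to the first.
- wash_bottle: Bystander: wash bottle with bent spout, 98 x 68 x 199 mm.
- timer: Bystander: flat bench timer, 64 x 68 x 21 mm.
- vial_a: Bystander: small capped vial, 25 mm across, 54 mm high, at the left.
- dropper: Bystander: small dropper bottle, 33 mm across, 70 mm high, at the left.
- marker: Bystander: marker pen lying at the left, 120 x 13 x 15 mm.

How it is judged:
On the way, in this order (a step that is already met when the one before it is completed fails the run):
1. the drawer is fully home with the rack flat in its tray, the hatch still shut (value of joint viewer_drawer below 0.004 m and value of joint viewer_hatch below 0.12 rad and horizontal distance between sample_rack and drawer_seat below 0.022 m and angle between sample_rack's own z axis and vertical below 0.1 rad and z of sample_rack in the frame of drawer_seat below 0.006 m), for 0.2 s.
2. the hatch is held open at 50 degrees (value of joint viewer_hatch between 0.768 and 0.977 rad and value of joint viewer_drawer below 0.004 m), for 0.3 s.
At the end, for the whole second after the job is handed in: The program has finished with the fingers still carrying the hatch (more than 0.5 N), not the rack, at rest at 50 degrees within 6 degrees (0.768 to 0.977 rad); the drawer is within 4 mm of fully home and the rack sits flat in its tray, within 22 mm of the tray's centre (all of step 2 and velocity of joint viewer_hatch between -0.08 and 0.08 rad/s and contact force between the fingers and viewer_hatch above 0.5 N and contact force between viewer_hatch and sample_rack below 0.3 N and horizontal distance between sample_rack and drawer_seat below 0.022 m and angle between sample_rack's own z axis and vertical below 0.1 rad and z of sample_rack in the frame of drawer_seat below 0.006 m); the arm keeps its last pose, push and grip.
It fails at once if the hatch is opened before the drawer is home (value of joint viewer_hatch above 0.2 rad and value of joint viewer_drawer above 0.01 m).
It fails at once if the rack is tipped or thrown out of its tray (angle between sample_rack's own z axis and vertical above 0.3 rad or horizontal distance between sample_rack and drawer_seat above 0.035 m).
It fails at once if a bystander is pushed away (30 mm) or knocked over (distance of any of amber_bottle, tube_a, tube_b, wash_bottle, timer, vial_a, dropper, marker from where it was at the start of the episode above 0.03 m or angle between any of amber_bottle, tube_a, tube_b, wash_bottle, vial_a, dropper's own z axis and vertical above 0.5 rad).
It also fails if it takes over 45 s, if anything falls off the work surface, if the arm or the gripper's body presses on something with over 40 N, if the wrist force passes 120 N, or if a joint passes its speed limit or range.

## Working session

There is one attempt and no reset: what is moved stays moved. The work goes in short steps, Python scripts to look and compute and a shell command to move; the robot and the scene stay as the last step left them, time stands still between calls to the robot, and variables do not carry over. Pictures are saved under pics/ and viewed, at most 10 in all, crops included, and the job is handed in when it is done.

```bash
ls; mkdir -p pics
python3 - <<'E'
from plant import robot, optics, models
import cv2, numpy as np
print(robot.read_state())
for c in("top","side"):
    p,d=optics.read_camera(c); cv2.imwrite(f"pics/{c}0.png",p[:,:,::-1])
    for n in("viewer","viewer_drawer","drawer_knob","hatch_knob","viewer_hatch","sample_rack","amber_bottle","tube_a","wash_bottle","timer","vial_a","dropper","marker"):
        print(c,n,[(np.round(r["centre"],3).tolist(),round(r["p"],2)) for r in models.look_for(c,n)[:3]])
E
```

```text
pics
{'t': 0.0, 'q': array([-1.43439752e+00,  1.31141090e-01,  1.48929466e+00, -2.02594880e-05,
        1.52298088e+00, -8.53753435e-02]), 'dq': array([ 0.00042269,  0.00125063, -0.00109377,  0.00015013,  0.000475  ,
        0.00055761]), 'joint_torque': array([ 1.83975135e-03, -5.59845757e+01, -4.91751122e+01,  7.68517354e-02,
        3.57935694e-02, -1.50328806e-04]), 'tool_pos': array([ 0.13193176, -0.58476151,  0.23459096]), 'orientation': array([-3.12048617e+00, -3.47448380e-01,  1.04800182e-04]), 'force': array([-0.27952815, -0.55681873,  0.15264354]), 'wrist_torque': array([0.01404302, 0.02120948, 0.02489448]), 'gripper_force': 0.0, 'opening': 0.09337904709931914}
top viewer [([0.475, 0.21, 0.102], 0.94)]
top viewer_drawer [([0.512, 0.353, 0.026], 0.88)]
top drawer_knob [([0.508, 0.357, 0.029], 0.56)]
top hatch_knob [([0.467, 0.193, 0.108], 0.79)]
top viewer_hatch [([0.466, 0.194, 0.105], 0.64), ([0.506, 0.353, 0.028], 0.25)]
top sample_rack [([0.488, 0.308, 0.05], 0.79)]
top amber_bottle [([0.447, 0.055, 0.083], 0.58)]
top tube_a [([0.396, 0.013, 0.115], 0.65), ([0.471, 0.21,
[... 448 characters left out ...]
91)]
side drawer_knob [([0.498, 0.371, 0.041], 0.95)]
side hatch_knob [([0.46, 0.211, 0.103], 0.73)]
side viewer_hatch [([0.454, 0.254, 0.083], 0.24), ([0.5, 0.372, 0.046], 0.16)]
side sample_rack [([0.477, 0.309, 0.046], 0.98), ([0.46, 0.208, 0.099], 0.4), ([0.4, 0.073, 0.093], 0.18)]
side amber_bottle [([0.449, 0.056, 0.097], 0.66)]
side tube_a [([0.394, 0.022, 0.068], 0.82), ([0.401, 0.072, 0.09], 0.72), ([0.501, 0.371, 0.047], 0.62)]
side wash_bottle []
side timer [([0.434, -0.282, 0.019], 0.49)]
side vial_a []
side dropper [([0.56, 0.565, 0.044], 0.58), ([0.435, 0.593, 0.01], 0.53), ([0.428, -0.278, 0.02], 0.51)]
side marker [([0.435, 0.592, 0.009], 0.57), ([0.451, 0.255, 0.083], 0.38)]
```

View pics/top0.png

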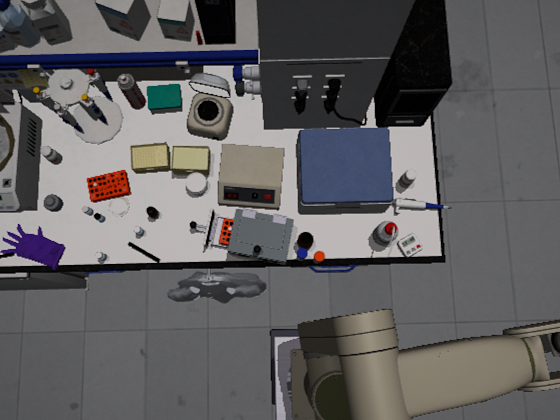

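View pics/side0.png

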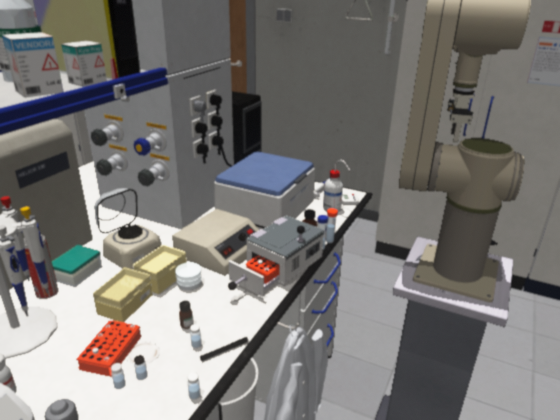

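The top view shows the cabinet at about (263,235), its hatch knob at (257,250), the drawer plate at x≈211 and the drawer knob at (194,226). The rack is red and partly inside. The side view shows the drawer out, with its knob at (233,296). Next I'll measure the cabinet's pose from depth.

```bash
cat > h.py <<'E'
import numpy as np, cv2
from plant import robot, optics, models
def cloud(c):
    p,d=optics.read_camera(c); i=optics.camera_info(c); K=np.array(i["camera_matrix"]); V=np.linalg.inv(np.array(i["view"]))
    v,u=np.mgrid[:420,:560]; k=np.stack([(u-K[0,2])/K[0,0]*d,(v-K[1,2])/K[1,1]*d,d,np.ones_like(d)],-1)
    w=(k@V.T)[...,:3]; w[d<=0]=np.nan
    return p,w
E
python3 - <<'E'
from h import *
for c in("top","side"):
    p,w=cloud(c); x,y,z=w[...,0],w[...,1],w[...,2]
    cv2.imwrite(f"pics/z_{c}.png",p[:,:,::-1])
    m=(x>.34)&(x<.6)&(y>.08)&(y<.34)&(z>.094)&(z<.112)
    n,l,s,_=cv2.connectedComponentsWithStats(m.astype(np.uint8)); k=1+s[1:,4].argmax(); m=l==k
    P=w[m]; print(c,"top rect",cv2.minAreaRect(P[:,:2].astype(np.float32)),np.nanmedian(P[:,2]),len(P))
    g=p.max(-1)<60
    m=g&(x>.38)&(x<.5)&(y>.12)&(y<.28)&(z>.115)&(z<.16); print("hk",m.sum(),np.nanmean(w[m],0),np.nanmax(w[m],0),np.nanmin(w[m],0))
    m=(x>.44)&(x<.6)&(y>.33)&(y<.48)&(z>.03)&(z<.075)
    m1=m&(p.max(-1)<70); print("dk",m1.sum(),np.nanmean(w[m1],0),np.nanmin(w[m1],0),np.nanmax(w[m1],0))
    m2=m&(z>.059); P=w[m2]; print("plate",cv2.minAreaRect(P[:,:2].astype(np.float32)),len(P))
    r=(p[...,0]>150)&(p[...,1]<90)&(x>.4)&(x<.6)&(y>.2)&(y<.42)&(z>.02)&(z<.08); print("rack",r.sum(),np.nanmin(w[r],0),np.nanmax(w[r],0))
E
```

```text
top top rect ((0.47244715690612793, 0.1921495646238327), (0.18950605392456055, 0.14856071770191193), 77.90487670898438) 0.10125303671770813 2446
hk 46 [0.41980616 0.20371654 0.14193171] [0.42991721 0.21342898 0.152174  ] [0.40958556 0.19188793 0.1284962 ]
dk 116 [0.50763125 0.37777206 0.05544093] [0.44760055 0.33130503 0.03222054] [0.5935524  0.42593194 0.07473524]
plate ((0.513733983039856, 0.389754056930542), (0.06431200355291367, 0.12337955832481384), 77.83914947509766) 101
rack 135 [0.45445104 0.28363274 0.02975748] [0.54240199 0.33121921 0.05782143]
side top rect ((0.47152164578437805, 0.1962997317314148), (0.192490354180336, 0.15200713276863098), 77.64913940429688) 0.10150102644626935 1702
hk 40 [0.41759659 0.2132154  0.14017893] [0.42809207 0.2206543  0.14775682] [0.40945491 0.19973756 0.12960668]
dk 34 [0.51453975 0.42461779 0.05292407] [0.50734962 0.41270199 0.04745373] [0.52350033 0.43242073 0.05889485]
plate ((0.509881854057312, 0.39132726192474365), (0.06013635918498039, 0.12157721817493439), 80.80377197265625) 203
rack 213 [0.44938169 0.25375934 0.0242174 ] [0.55079724 0.33699315 0.05281849]
```

```bash
cat >> h.py <<'E'
from scipy.spatial.transform import Rotation as Ro
YAW=np.radians(-12.2); C=np.array([.471,.194]); CX=np.array([np.cos(YAW),np.sin(YAW)]); CY=np.array([-CX[1],CX[0]])
def w2(x,y,z): return np.r_[C+x*CX+y*CY,z]
def go(t,yaw=None):
    "travel (tool axes) and spin from the present pose to world point t, with tool x at world angle yaw (deg)"
    s=robot.read_state(); R=Ro.from_rotvec(s["orientation"]).as_matrix()
    a=np.degrees(np.arctan2(R[1,0],R[0,0])); r=R.T@(np.asarray(t)-s["tool_pos"])
    print("t",round(s["t"],2),"tcp",s["tool_pos"].round(4),"yaw",a.round(1),"tilt",R[:,2].round(3),"travel",r.round(4),"spin",None if yaw is None else np.radians((a-yaw+180)%360-180).round(3))
E
python3 - <<'E'
from h import *
for c in("top","side"):
    p,w=cloud(c); x,y,z=w[...,0],w[...,1],w[...,2]
    u=(np.stack([x,y],-1)-C); cx=u@CX; cy=u@CY
    m=(abs(cx)<.03)&(cy>.205)&(cy<.28)&(z>.03)&(z<.08)
    Q=np.stack([cx,cy,z],-1)[m]; print(c,len(Q)); print(Q.round(3)[::2].tolist())
    if c=="side": i=models.look_for("side","drawer_knob"); print(i[0])
go((.42,-.35,.35),47)
E
```

```text
top 46
[[0.008, 0.235, 0.048], [0.008, 0.229, 0.051], [0.009, 0.222, 0.054], [0.003, 0.234, 0.053], [0.004, 0.227, 0.056], [0.005, 0.22, 0.06], [0.0, 0.233, 0.052], [0.001, 0.226, 0.058], [0.003, 0.221, 0.048], [-0.003, 0.237, 0.046], [-0.003, 0.228, 0.057], [-0.002, 0.222, 0.056], [0.0, 0.216, 0.051], [0.001, 0.21, 0.053], [-0.007, 0.235, 0.051], [-0.007, 0.227, 0.059], [-0.005, 0.221, 0.059], [-0.002, 0.217, 0.045], [-0.001, 0.211, 0.045], [-0.009, 0.232, 0.047], [-0.009, 0.224, 0.055], [-0.007, 0.218, 0.055], [-0.011, 0.225, 0.046]]
side 78
[[-0.001, 0.21, 0.051], [0.005, 0.23, 0.056], [-0.001, 0.229, 0.058], [-0.004, 0.225, 0.057], [-0.003, 0.213, 0.05], [0.007, 0.232, 0.053], [-0.005, 0.236, 0.061], [-0.003, 0.227, 0.055], [-0.004, 0.22, 0.051], [-0.007, 0.217, 0.051], [-0.004, 0.206, 0.044], [0.002, 0.237, 0.055], [-0.002, 0.234, 0.055], [-0.007, 0.232, 0.056], [-0.009, 0.226, 0.054], [-0.003, 0.213, 0.043], [0.001, 0.238, 0.053], [-0.002, 0.234, 0.052], [-0.009, 0.234, 0.056], [-0.011, 0.228, 0.052], [0.002, 0.241, 0.051], [-0.003, 0.239, 0.052], [-0.007, 0.235, 0.052], [-0.013, 0.234, 0.054], [-0.011, 0.225, 0.048], [-0.002, 0.241, 0.05], [-0.006, 0.239, 0.05], [-0.009, 0.234, 0.049], [-0.015, 0.232, 0.05], [0.001, 0.243, 0.046], [-0.004, 0.24, 0.047], [-0.008, 0.236, 0.046], [-0.015, 0.236, 0.05], [0.0, 0.24, 0.041], [-0.007, 0.239, 0.044], [-0.011, 0.236, 0.045], [-0.011, 0.229, 0.041], [-0.006, 0.239, 0.041], [-0.01, 0.236, 0.041]]
{'centre': [0.4987, 0.3738, 0.0408], 'p': 0.57}
t 1.65 tcp [ 0.132  -0.5853  0.2356] yaw 12.7 tilt [-0.  0. -1.] travel [ 0.3327 -0.1662 -0.1144] spin -0.599
```

```bash
python3 -m inch '{"travel":[[0.33,-0.165,-0.115],[0.33,-0.165,-0.115],[0.33,-0.165,-0.115],[0.33,-0.165,-0.115],[0.33,-0.165,-0.115],[0.33,-0.165,-0.115],[0.33,-0.165,-0.115],[0.33,-0.165,-0.115],[0.33,-0.165,-0.115],[0.33,-0.165,-0.115]],"spin":[-0.1,-0.2,-0.3,-0.4,-0.5,-0.6,-0.6,-0.6,-0.6,-0.6]}' 0; python3 -c "
from h import *
go((.5,.05,.35),77.8); go((.5205,.423,.25),77.8)"
```

```text
t: 2.48
tool_pos: [0.4215, -0.3485, 0.3532]
orientation: [2.875, 1.26, 0.005]
force: [0.6, -0.8, 0.6]
opening: 0.093
gripper_force: 0.0
t 2.48 tcp [ 0.4215 -0.3485  0.3532] yaw 47.3 tilt [ 0.004 -0.001 -1.   ] travel [ 0.3461 -0.2125  0.0031] spin -0.532
t 2.48 tcp [ 0.4215 -0.3485  0.3532] yaw 47.3 tilt [ 0.004 -0.001 -1.   ] travel [ 0.634  -0.4507  0.1028] spin -0.532
```

```bash
python3 -m inch '{"travel":[[0.345,-0.21,0],[0.345,-0.21,0],[0.345,-0.21,0],[0.345,-0.21,0],[0.345,-0.21,0],[0.345,-0.21,0],[0.345,-0.21,0],[0.345,-0.21,0],[0.345,-0.21,0],[0.345,-0.21,0]],"spin":[-0.1,-0.2,-0.3,-0.4,-0.5,-0.53,-0.53,-0.53,-0.53,-0.53]}'; python3 -c "
from h import *
go(w2(-.001,.228,.15),77.8)"
```

```text
t: 3.32
tool_pos: [0.4988, 0.0469, 0.3507]
orientation: [-2.449, -1.967, -0.001]
force: [0.4, -1.2, 0.3]
opening: 0.0931
gripper_force: 0.0
t 3.32 tcp [0.4988 0.0469 0.3507] yaw 77.5 tilt [ 0.     0.001 -1.   ] travel [ 0.3655 -0.061   0.2009] spin -0.005
```

```bash
python3 -m inch '{"travel":[[0.366,-0.061,0],[0.366,-0.061,0],[0.366,-0.061,0],[0.366,-0.061,0],[0.366,-0.061,0],[0.366,-0.061,0],[0.366,-0.061,0],[0.366,-0.061,0],[0.366,-0.061,0],[0.366,-0.061,0]],"spin":[0,0,0,0,0,0,0,0,0,0]}'; python3 -m inch '{"travel":[[0,0,0.03],[0,0,0.06],[0,0,0.1],[0,0,0.14],[0,0,0.18],[0,0,0.2],[0,0,0.2],[0,0,0.2]],"spin":[0,0,0,0,0,0,0,0]}';  python3 - <<'E'
from h import *
go(w2(-.001,.228,.044),77.8)
p,d=optics.read_camera("side"); cv2.imwrite("pics/s1.png",cv2.resize(p[160:360,130:380,::-1],None,fx=3,fy=3))
E
```

```text
t: 4.15
tool_pos: [0.5172, 0.4201, 0.3471]
orientation: [-2.444, -1.97, 0.005]
force: [1.3, 0.1, -1.1]
opening: 0.0929
gripper_force: 0.0
t: 4.82
tool_pos: [0.5181, 0.4133, 0.1494]
orientation: [-2.451, -1.965, 0.005]
force: [-0.2, -0.3, 0.8]
opening: 0.0932
gripper_force: 0.0
t 4.82 tcp [0.5181 0.4133 0.1494] yaw 77.4 tilt [-0.003 -0.002 -1.   ] travel [ 0.0039 -0.0005  0.1054] spin -0.006
```

View pics/s1.png

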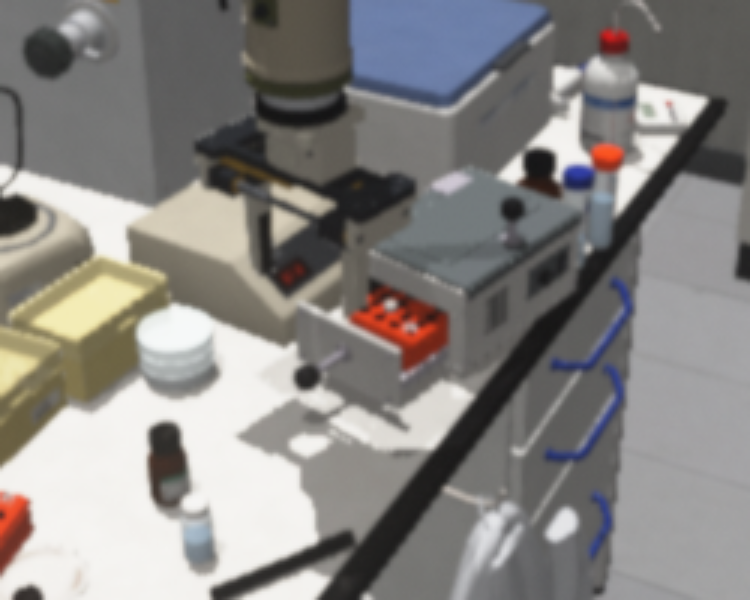

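The crop shows the gripper's two fingers, at (260,230) and (355,270), straddling above the drawer knob at (307,377). The path down is clear, so I'll descend and pinch.

```bash
python3 -m inch '{"travel":[[0.004,0,0.02],[0.004,0,0.04],[0.004,0,0.06],[0.004,0,0.075],[0.004,0,0.09],[0.004,0,0.1],[0.004,0,0.105],[0.004,0,0.105]],"spin":[0,0,0,0,0,0,0,0]}'; python3 -m inch '{"travel":[[0,0,0],[0,0,0],[0,0,0],[0,0,0],[0,0,0],[0,0,0],[0,0,0],[0,0,0],[0,0,0],[0,0,0]],"spin":[0,0,0,0,0,0,0,0,0,0]}' 1 15;  python3 - <<'E'
from h import *
go(w2(-.001,.152,.044),77.8)
E
```

```text
t: 5.53
tool_pos: [0.5192, 0.418, 0.0447]
orientation: [-2.451, -1.965, 0.002]
force: [-0.2, -0.2, -0.1]
opening: 0.093
gripper_force: 0.0
t: 6.37
tool_pos: [0.5195, 0.4183, 0.0456]
orientation: [-2.451, -1.965, 0.0]
force: [0.4, -0.7, 0.6]
opening: 0.0311
gripper_force: 0.0
t 6.37 tcp [0.5195 0.4183 0.0456] yaw 77.5 tilt [-0. -0. -1.] travel [-0.0775 -0.0006  0.0016] spin -0.006
```

Still closing; a few more rows, then push at about 90 mm/s, slowing near the end.

```bash
python3 -m inch '{"travel":[[0,0,0],[0,0,0],[0,0,0],[0,0,0],[0,0,0]],"spin":[0,0,0,0,0]}'; python3 -m inch '{"travel":[[-0.003,0,0],[-0.008,0,0],[-0.015,0,0],[-0.022,0,0],[-0.029,0,0],[-0.036,0,0],[-0.043,0,0],[-0.05,0,0],[-0.056,0,0],[-0.06,0,0]],"spin":[0,0,0,0,0,0,0,0,0,0]}';  python3 - <<'E'
from h import *
go(w2(-.001,.152,.044),77.8)
E
```

```text
t: 6.78
tool_pos: [0.5193, 0.4184, 0.0456]
orientation: [-2.451, -1.965, 0.001]
force: [-2.5, 0.1, 1.1]
opening: 0.0231
gripper_force: 15.0
t: 7.62
tool_pos: [0.5064, 0.3588, 0.0456]
orientation: [2.451, 1.965, -0.0]
force: [-0.8, 1.4, -2.4]
opening: 0.0229
gripper_force: 15.0
t 7.62 tcp [0.5064 0.3588 0.0456] yaw 77.4 tilt [-0. -0. -1.] travel [-0.0166 -0.0007  0.0016] spin -0.006
```

Opening 23 mm with 15 N of grip means the knob is held. I'll creep to the stop.

```bash
python3 -m inch '{"travel":[[-0.003,0,0],[-0.006,0,0],[-0.009,0,0],[-0.011,0,0],[-0.013,0,0]],"spin":[0,0,0,0,0]}'; python3 -m inch '{"travel":[[-0.0015,0,0],[-0.003,0,0],[-0.0045,0,0],[-0.0045,0,0]],"spin":[0,0,0,0]}'; python3 -m inch '{"travel":[[-0.001,0,0],[-0.002,0,0],[-0.002,0,0],[-0.002,0,0]],"spin":[0,0,0,0]}'
```

```text
t: 8.03
tool_pos: [0.5038, 0.3469, 0.0456]
orientation: [2.451, 1.965, 0.0]
force: [0.3, 1.6, -2.5]
opening: 0.0228
gripper_force: 15.0
t: 8.37
tool_pos: [0.5031, 0.3433, 0.0457]
orientation: [-2.45, -1.965, -0.003]
force: [3.2, 4.6, -5.7]
opening: 0.0229
gripper_force: 15.0
t: 8.7
tool_pos: [0.5031, 0.3432, 0.0458]
orientation: [-2.449, -1.965, -0.008]
force: [4.9, 13.8, -11.4]
opening: 0.0228
gripper_force: 15.0
```

The drawer is on its stop: the tool stopped moving as the force rose, with the knob at cabinet y≈0.1525. Release and lift.

```bash
python3 -m inch '{"travel":[[0,0,0],[0,0,0],[0,0,0],[0,0,0],[0,0,0],[0,0,0],[0,0,0]],"spin":[0,0,0,0,0,0,0]}' 0; python3 -m inch '{"travel":[[0,0,-0.02],[0,0,-0.05],[0,0,-0.09],[0,0,-0.13],[0,0,-0.17],[0,0,-0.2],[0,0,-0.2],[0,0,-0.2]],"spin":[0,0,0,0,0,0,0,0]}';  python3 - <<'E'
from h import *
p,w=cloud("side"); cv2.imwrite("pics/s2.png",cv2.resize(p[160:360,130:380,::-1],None,fx=3,fy=3))
for c in("side","top"):
    p,w=cloud(c); u=w[...,:2]-C; cx=u@CX; cy=u@CY; z=w[...,2]; Q=np.stack([cx,cy,z],-1)
    m=(abs(cx)<.03)&(cy>.13)&(cy<.2)&(z>.03)&(z<.07); q=Q[m]; print(c,"dk",len(q),q.mean(0) if len(q) else "")
    m=(cx<-.02)&(cx>-.09)&(abs(cy)<.03)&(z>.122)&(z<.16); q=Q[m]; print("hk",len(q),np.median(q,0),q.min(0),q.max(0))
go(w2(-.052,0,.25),167.8); go(w2(-.052,0,.25),-12.2)
E
```

```text
t: 9.28
tool_pos: [0.5024, 0.3406, 0.0457]
orientation: [2.451, 1.965, -0.0]
force: [0.7, 0.5, 0.4]
opening: 0.0653
gripper_force: 0.0
t: 9.95
tool_pos: [0.5037, 0.3415, 0.2489]
orientation: [2.45, 1.965, 0.009]
force: [0.3, -0.0, -0.5]
opening: 0.0928
gripper_force: 0.0
side dk 69 [-0.00491786  0.15471579  0.04984347]
hk 57 [-0.05702035  0.00764774  0.13867836] [-0.06566851 -0.00399997  0.1229149 ] [-0.04480076  0.01462501  0.14781378]
top dk 35 [0.00092167 0.14487533 0.05082965]
  return _methods._mean(a, axis=axis, dtype=dtype,
  ret = um.true_divide(
Traceback (most recent call last):
ValueError: zero-size array to reduction operation minimum which has no identity
```

View pics/s2.png

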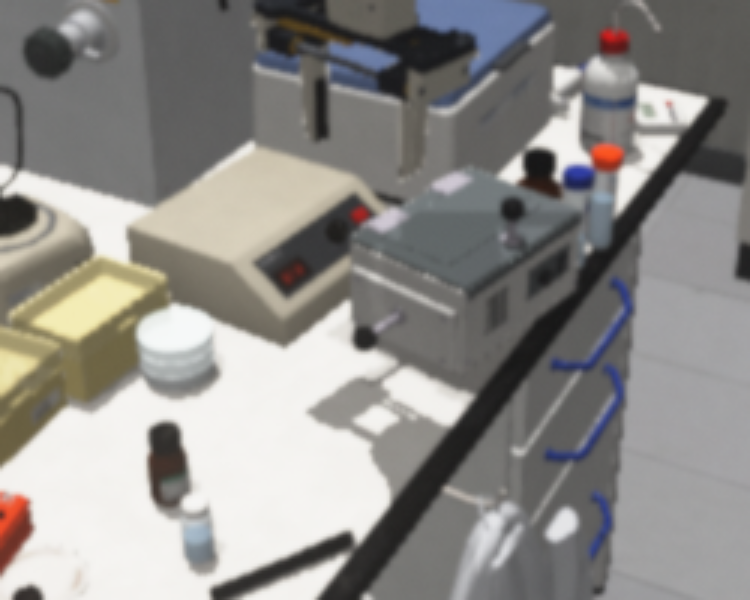

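The crop shows the drawer closed flush, its knob at (365,338), and the hatch shut with its knob at (513,208). Corrected for the visible-side bias, that knob is where expected. I'll go above it with a quarter turn.

```bash
python3 -c "
from h import *
go(w2(-.052,-.001,.25),167.8)"; python3 -m inch '{"travel":[[-0.03,0.01,0],[-0.06,0.02,0],[-0.09,0.03,0],[-0.12,0.04,0],[-0.14,0.05,0],[-0.15,0.05,0],[-0.15,0.05,0],[-0.15,0.05,0],[-0.15,0.05,0],[-0.15,0.05,0]],"spin":[-0.12,-0.24,-0.36,-0.48,-0.6,-0.72,-0.84,-0.96,-1.08,-1.2]}'; python3 -m inch '{"travel":[[0,0,0],[0,0,0],[0,0,0],[0,0,0],[0,0,0],[0,0,0]],"spin":[-0.12,-0.24,-0.37,-0.37,-0.37,-0.37]}'; python3 -c "
from h import *
go(w2(-.052,-.001,.134),167.8)"
```

```text
t 10.1 tcp [0.5015 0.3402 0.2436] yaw 77.5 tilt [-0.003 -0.002 -1.   ] travel [-0.1507 -0.05   -0.006 ] spin -1.577
t: 10.93
tool_pos: [0.5175, 0.1829, 0.2432]
orientation: [-0.904, -3.005, 0.003]
force: [0.6, -0.2, 0.9]
opening: 0.093
gripper_force: 0.0
t: 11.43
tool_pos: [0.518, 0.1833, 0.2444]
orientation: [-0.351, -3.12, 0.001]
force: [0.6, -0.1, -0.0]
opening: 0.0927
gripper_force: 0.0
t 11.43 tcp [0.518  0.1833 0.2444] yaw 167.2 tilt [-0.002 -0.001 -1.   ] travel [ 0.1    -0.0015  0.1106] spin -0.011
```

```bash
python3 -m inch '{"travel":[[0.03,-0.001,0],[0.06,-0.001,0],[0.09,-0.001,0],[0.1,-0.001,0],[0.1,-0.001,0],[0.1,-0.001,0]],"spin":[-0.01,-0.01,-0.01,-0.01,-0.01,-0.01]}'
python3 - <<'E'
from h import *
go(w2(-.052,-.001,.134),167.8)
p,w=cloud("side"); cv2.imwrite("pics/s3.png",cv2.resize(p[130:330,180:430,::-1],None,fx=3,fy=3))
E
```

```text
t: 11.93
tool_pos: [0.421, 0.2044, 0.2458]
orientation: [0.33, 3.123, 0.0]
force: [0.4, -1.1, 0.3]
opening: 0.0931
gripper_force: 0.0
t 11.93 tcp [0.421  0.2044 0.2458] yaw 167.9 tilt [ 0.001  0.    -1.   ] travel [ 0.0011 -0.0006  0.1118] spin 0.002
```

View pics/s3.png

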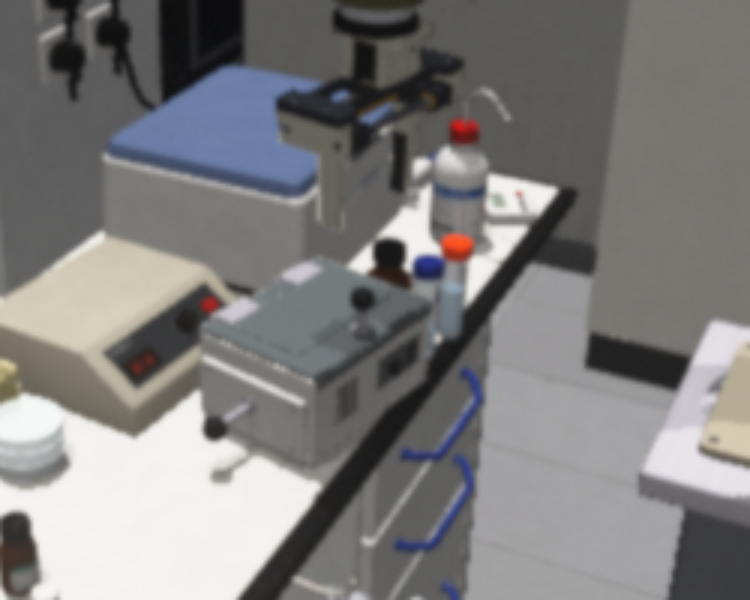

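The fingers, at (330,190) and (400,160), straddle above the hatch knob at (362,300), clear of the bottle and tubes. Descend and grip.

```bash
python3 -m inch '{"travel":[[0,0,0.02],[0,0,0.05],[0,0,0.08],[0,0,0.1],[0,0,0.11],[0,0,0.112],[0,0,0.112]],"spin":[0,0,0,0,0,0,0]}'; python3 -m inch '{"travel":[[0,0,0],[0,0,0],[0,0,0],[0,0,0],[0,0,0],[0,0,0],[0,0,0],[0,0,0],[0,0,0],[0,0,0]],"spin":[0,0,0,0,0,0,0,0,0,0]}' 1 20;python3 -m inch '{"travel":[[0,0,0],[0,0,0],[0,0,0],[0,0,0],[0,0,0],[0,0,0]],"spin":[0,0,0,0,0,0]}'
python3 - <<'E'
from h import *
go(w2(-.052,-.001,.134),167.8)
for d in range(0,55,5):
    a=np.radians(d); c,s=np.cos(a),np.sin(a)
    print(d,"travel x %.4f z %.4f"%(-(.118-.118*c+.038*s),-(.118*s+.038*c-.038)))
E
```

```text
t: 12.57
tool_pos: [0.4211, 0.204, 0.1335]
orientation: [-0.33, -3.123, 0.001]
force: [0.3, -0.0, -0.4]
opening: 0.0931
gripper_force: 0.0
t: 13.4
tool_pos: [0.4207, 0.2043, 0.1336]
orientation: [-0.329, -3.124, 0.0]
force: [-0.0, -0.9, 0.1]
opening: 0.0305
gripper_force: 0.0
t: 13.9
tool_pos: [0.4211, 0.2056, 0.1339]
orientation: [0.328, 3.124, 0.004]
force: [1.7, 6.6, -2.6]
opening: 0.0227
gripper_force: 20.0
t 13.9 tcp [0.4211 0.2056 0.1339] yaw 168.0 tilt [ 0.001  0.003 -1.   ] travel [ 0.0007 -0.0018 -0.0002] spin 0.003
0 travel x -0.0000 z -0.0000
5 travel x -0.0038 z -0.0101
10 travel x -0.0084 z -0.0199
15 travel x -0.0139 z -0.0292
20 travel x -0.0201 z -0.0381
25 travel x -0.0271 z -0.0463
30 travel x -0.0348 z -0.0539
35 travel x -0.0431 z -0.0608
40 travel x -0.0520 z -0.0670
45 travel x -0.0614 z -0.0723
50 travel x -0.0713 z -0.0768
```

```bash
python3 -m inch '{"travel":[[-0.002,0.001,-0.005],[-0.004,0.001,-0.01],[-0.006,0.001,-0.015],[-0.0085,0.001,-0.02],[-0.011,0.001,-0.0245],[-0.014,0.001,-0.029],[-0.017,0.001,-0.0337],[-0.02,0.001,-0.038],[-0.0235,0.001,-0.0422],[-0.027,0.001,-0.0463]],"spin":[0,0,0,0,0,0,0,0,0,0]}'
python3 - <<'E'
from h import *
for d in(25,50):
    a=np.radians(d); c,s=np.cos(a),np.sin(a)
    go(w2(.066-.118*c+.038*s,0,.096+.118*s+.038*c))
E
```

```text
t: 14.73
tool_pos: [0.4474, 0.2, 0.1802]
orientation: [-0.329, -3.124, -0.001]
force: [1.2, 5.5, -5.8]
opening: 0.0226
gripper_force: 20.0
t 14.73 tcp [0.4474 0.2    0.1802] yaw 168.0 tilt [-0.     0.001 -1.   ] travel [ 0.0006 -0.0008 -0.0002] spin None
t 14.73 tcp [0.4474 0.2    0.1802] yaw 168.0 tilt [-0.     0.001 -1.   ] travel [-0.0436 -0.001  -0.0307] spin None
```

On the arc, knob held. Second half, 25° to 50°.

```bash
python3 -m inch '{"travel":[[-0.0038,0,-0.0039],[-0.0077,0,-0.0076],[-0.0118,0,-0.0111],[-0.016,0,-0.0145],[-0.0204,0,-0.0177],[-0.0249,0,-0.0207],[-0.0296,0,-0.0235],[-0.0343,0,-0.026],[-0.0393,0,-0.0285],[-0.0442,0,-0.0305]],"spin":[0,0,0,0,0,0,0,0,0,0]}'; python3 -m inch '{"travel":[[0,0,0],[0,0,0],[0,0,0],[0,0,0],[0,0,0],[0,0,0]],"spin":[0,0,0,0,0,0]}'
python3 - <<'E'
from h import *
s=robot.read_state(); k=s["tool_pos"]+[0,0,.002]; r=(k[:2]-C)@CX-.066; h=k[2]-.098
print("hatch deg",np.degrees(np.arctan2(h,-r)-np.arctan2(.038,.118)),"radius",np.hypot(r,h))
p,w=cloud("side"); cv2.imwrite("pics/s4.png",cv2.resize(p[130:330,180:430,::-1],None,fx=3,fy=3))
u=w[...,:2]-C; q=np.stack([u@CX,u@CY,w[...,2]],-1); m=(abs(q[...,0])<.03)&(q[...,1]>.13)&(q[...,1]<.2)&(q[...,2]>.03)&(q[...,2]<.07); print("drawer knob",q[m].mean(0))
E
```

```text
t: 15.57
tool_pos: [0.4903, 0.1908, 0.2107]
orientation: [-0.328, -3.123, -0.001]
force: [-2.6, 4.9, -1.1]
opening: 0.0227
gripper_force: 20.0
t: 16.07
tool_pos: [0.49, 0.1908, 0.2106]
orientation: [-0.328, -3.123, -0.001]
force: [-3.2, 6.0, -0.8]
opening: 0.0229
gripper_force: 20.0
hatch deg 49.942926149221066 radius 0.1237568909738358
drawer knob [-0.005062    0.15512869  0.04990571]
```

View pics/s4.png

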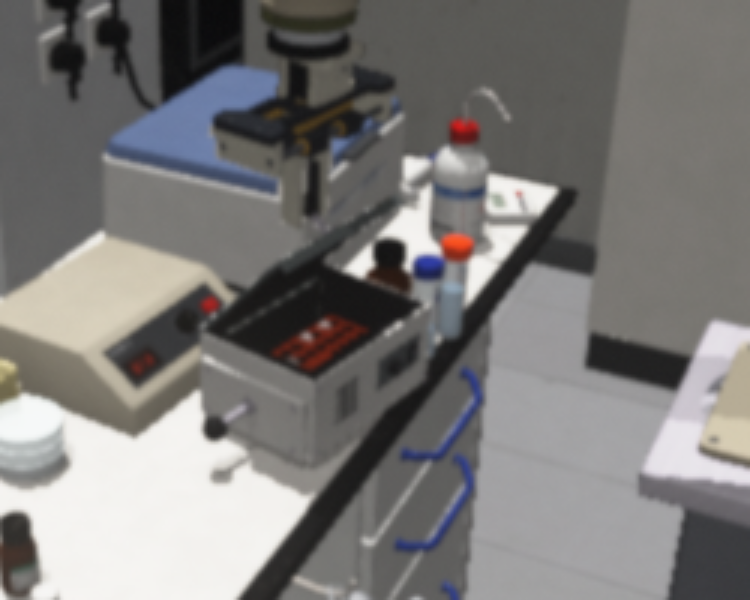

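The hatch, at (330,240), is held open at about 50° and steady. The rack, at (320,340), lies flat inside, the drawer is home and the bystanders stand where they were. Handing in.

```bash
python3 -c "
from plant import close_job
print(close_job())"
```

```text
the job is handed in; nothing more can be done
None
```

I pushed the drawer home with the rack still flat in its tray, and handed the job in at about 16 s with the gripper holding the hatch steady at about 50° (49.9° worked out from the tool position); the hand-in returned no verdict.

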